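Stroke the spring pins of a board tester

TASK

Check the spring pins of the board tester for sticking: with closed fingers, run the fingertips lightly along the L-shaped row, from the red pin round the corner to the blue one, so that all seven pins in turn dip a few millimetres and spring back, none pushed right down to its stop. Grip and lift nothing, do not press or knock the tester hard, leave the tester, its circuit board and the other things on the bench where they are, and finish with the hand clear.

Things in the scene. Friction and masses are not known exactly. Their poses are not given: they have to be found in the camera images.
- tester: The board tester: a loose flat grey and black block, 180 x 190 mm and 26 mm high, about 1.8 kg, standing on the bench. Origin at the centre of its underside, x and y along its sides, z up. On its top, along two adjoining sides, seven blunt conical spring pins stand in an L-shaped row with a cut corner, 36 mm from pin to pin: pins 1 to 4 run along its +y, pin 5 lies at the corner, pins 5 to 7 run along its +x. Inside the L a loose circuit board lies on the top.
- pin1_top (a point): Top of spring pin 1 (the red one, the start of the row): the highest point of its cap, 16 mm above the tester's top and 42 mm above the bench while it is up; the point sinks with the pin. The pin is 24 mm in diameter with a slippery conical cap with a blunt top, sloping at about 48 degrees down to 10 mm below the top, so a fingertip can slide over it from the side if it passes less than about 8 mm below the top.
- pin1 (a joint): How far spring pin 1 is pressed down, in m: 0 up, 0.012 at its stop. Its spring pushes back with 0.5 N at the start plus 0.25 N per mm, and lifts it again when it is let go.
- pin2_top (a point): Top of spring pin 2 (white): the highest point of its cap, 16 mm above the tester's top and 42 mm above the bench while it is up; the point sinks with the pin. The pin is 24 mm in diameter with a slippery conical cap with a blunt top, sloping at about 48 degrees down to 10 mm below the top, so a fingertip can slide over it from the side if it passes less than about 8 mm below the top.
- pin2 (a joint): How far spring pin 2 is pressed down, in m: 0 up, 0.012 at its stop. Its spring pushes back with 0.5 N at the start plus 0.25 N per mm, and lifts it again when it is let go.
- pin3_top (a point): Top of spring pin 3 (white): the highest point of its cap, 16 mm above the tester's top and 42 mm above the bench while it is up; the point sinks with the pin. The pin is 24 mm in diameter with a slippery conical cap with a blunt top, sloping at about 48 degrees down to 10 mm below the top, so a fingertip can slide over it from the side if it passes less than about 8 mm below the top.
- pin3 (a joint): How far spring pin 3 is pressed down, in m: 0 up, 0.012 at its stop. Its spring pushes back with 0.5 N at the start plus 0.25 N per mm, and lifts it again when it is let go.
- pin4_top (a point): Top of spring pin 4 (white): the highest point of its cap, 16 mm above the tester's top and 42 mm above the bench while it is up; the point sinks with the pin. The pin is 24 mm in diameter with a slippery conical cap with a blunt top, sloping at about 48 degrees down to 10 mm below the top, so a fingertip can slide over it from the side if it passes less than about 8 mm below the top.
- pin4 (a joint): How far spring pin 4 is pressed down, in m: 0 up, 0.012 at its stop. Its spring pushes back with 0.5 N at the start plus 0.25 N per mm, and lifts it again when it is let go.
- pin5_top (a point): Top of spring pin 5 (white): the highest point of its cap, 16 mm above the tester's top and 42 mm above the bench while it is up; the point sinks with the pin. The pin is 24 mm in diameter with a slippery conical cap with a blunt top, sloping at about 48 degrees down to 10 mm below the top, so a fingertip can slide over it from the side if it passes less than about 8 mm below the top.
- pin5 (a joint): How far spring pin 5 is pressed down, in m: 0 up, 0.012 at its stop. Its spring pushes back with 0.5 N at the start plus 0.25 N per mm, and lifts it again when it is let go.
- pin6_top (a point): Top of spring pin 6 (white): the highest point of its cap, 16 mm above the tester's top and 42 mm above the bench while it is up; the point sinks with the pin. The pin is 24 mm in diameter with a slippery conical cap with a blunt top, sloping at about 48 degrees down to 10 mm below the top, so a fingertip can slide over it from the side if it passes less than about 8 mm below the top.
- pin6 (a joint): How far spring pin 6 is pressed down, in m: 0 up, 0.012 at its stop. Its spring pushes back with 0.5 N at the start plus 0.25 N per mm, and lifts it again when it is let go.
- pin7_top (a point): Top of spring pin 7 (the blue one, the end of the row): the highest point of its cap, 16 mm above the tester's top and 42 mm above the bench while it is up; the point sinks with the pin. The pin is 24 mm in diameter with a slippery conical cap with a blunt top, sloping at about 48 degrees down to 10 mm below the top, so a fingertip can slide over it from the side if it passes less than about 8 mm below the top.
- pin7 (a joint): How far spring pin 7 is pressed down, in m: 0 up, 0.012 at its stop. Its spring pushes back with 0.5 N at the start plus 0.25 N per mm, and lifts it again when it is let go.
- board: Loose green circuit board, 48 x 62 mm, 10 mm high, lying between four short pins on the tester's top, inside the L; its top is 36 mm above the bench, its edge about 30 mm or more from the sides of the spring pins. To be left alone. Origin at the centre of its underside.
- driver: Loose screwdriver, 25 x 176 x 25 mm, orange handle; a bystander on the bench. Origin at the centre of its underside.
- marker: Loose marker pen, 13 x 130 x 13 mm, blue and white; a bystander on the bench. Origin at the centre of its underside.
- nippers: Loose pair of nippers, 48 x 111 x 12 mm, blue handles; a bystander on the bench. Origin at the centre of its underside.
- tape: Loose roll of white tape, 91 mm across, 20 mm high; a bystander on the bench. Origin at the centre of its underside.
- swabs: Loose tub of swabs, 58 mm across, 76 mm high; a bystander on the bench. Origin at the centre of its underside.

How it is judged:
By the outcome, as a careful person would: the job done as asked, in the order asked, and still so for the second after the job is handed in, with the robot touching nothing.
It also fails if it takes over 42 s, if anything falls off the work surface, if the arm or the gripper's body presses on something with over 40 N, if the wrist force passes 120 N, or if a joint passes its speed limit or range.

ROBOT

A 6-joint arm with a two-finger parallel gripper is mounted at the origin on a cart in front of the work surface, level with it; the furniture and walls round the work are solid. World frame = base frame: x ahead of the robot, y to its left, z up, the work surface at z = 0. Lengths are in m, angles in rad, forces in N, time in s.
With the tool pointing down it reaches from about 0.375 to 0.975 m from the base axis. Payload 3.8 kg.
Tool frame: the origin (TCP) lies on the centre line of the jaws, within the pads' length; the fingertips stand 22 mm ahead of it and the grasp point (between the pads) lies 3 mm ahead of it; z points along the fingers, x is the direction in which the jaws open and shut, and the axes are right-handed (so a half turn about z gives the same grasp; the last joint's range is limited). The gripper opens to 85 mm and grips with 20 to 120 N. Pads are 22 mm wide; open, the fingers measure 114 mm over their backs; the gripper's body (76 mm by 85 mm) begins 54 mm behind the grasp point. The pads swing forward as they close: fully open they stand 13 mm farther back than shut.
Start: joints at [-1.16, 0.264, 1.604, -0, 1.274, -0.037], TCP at [0.292, -0.608, 0.219] pointing down, gripper open.
Joint ranges: [-2.63, 2.63], [-0.94, 2.18], [0.31, 2.57], [-1.31, 4.45], [0, 2.66], [-2.55, 2.55]. Speed limits (rad/s): [2.57, 2.57, 3.14, 3.14, 3.14, 3.14].

INTERFACE

Orientations are given as a rotation vector (axis times angle).
In Python, from workcell import bot, viewer gives the robot as it stands.
- The arm moves only by the tool move_arm, never from a script. Its argument "series" is text: rows parted by semicolons, each of 7 numbers parted by spaces: the turn, a rotation vector about the tool's x, y, z scaled (see below), then the shift along the tool's x, y, z scaled (see below), then the opening, from -1 (shut) to 1 (fully open). A call has exactly 8 rows; each row is the pose to reach, as a shift and turn from the pose commanded when the call began, along the tool's axes at that moment; what a row does not reach only later rows make up. The controller multiplies each number of a shift by 100 mm and each number of a turn by 120 degrees. A row lasts 1/10 s, in which the tool goes at most 50 mm and 8.59 degrees, less where a joint would pass 70% of its speed; a pose out of reach is approached as far as the arm can. A call with a number of a shift or a turn outside -1 to 1 is refused whole. A call with a gripper value outside its range is refused whole. The fingers move at their own pace and stop on an object; "squeeze" is the grip in N (left out, the last holds). Time passes only in rows, so rows that repeat a pose let the fingers close, or fill a call up. It gives the time, the measured TCP pose, the force and the opening at its end, in the units of the state.
- bot.read_state(): the state, without advancing time (a new reading comes with each control period).
- viewer.read_camera(name): name is "side" or "top" or "wrist"; returns a dict with "pixels" (384x512x3 uint8, red, green, blue), "K" (3x3 intrinsics, pixels), "world_to_cam" (4x4, takes a point from world to camera coordinates); the wrist camera has in their place "mount" (4x4, takes a point from camera to tool coordinates, whose origin is the TCP and whose axes are the tool frame's). Camera axes: x right, y up, looking along -z (the intrinsics and any distortion apply to the point x, -y, -z); pixel columns grow to the right and rows downward; lengths in m; the calibration is good to about 2 mm. A picture is of the moment at which its call begins: read the wrist's pose just before it. There is no depth.
- bot.finish_job(): hands the job in, once; it reports no verdict.
The state is a dict: "time": time; "q": joint angles; "joint_vel": joint speeds; "joint_torque": joint torques, N m; "tool_pos": TCP position; "tcp_rot": TCP orientation; "wrist_force": force on the tool from outside, world axes, zero at the start; "torque": the same for the moment, N m; "width": opening from 0.0 (shut) to 1.0 (fully open).
Only numpy, scipy, OpenCV 4.12 (cv2) and the standard library are available. Lean on these libraries where they do the work, as an engineer would, in place of code of your own. Each camera call takes 0.05 s, during which the arm holds its last target.

## Working session

There is one attempt and no reset: what is moved stays moved. The work goes in short steps, Python scripts to look and compute and a tool call to move; the robot and the scene stay as the last step left them, time stands still between calls to the robot, and variables do not carry over. Pictures are saved under pics/ and viewed, and the job is handed in when it is done.

Besides the shell and the picture viewer there is one more tool, called after ">>>" as name(argument=value, ...) on one line, values as JSON. move_arm: Moves the arm, as the interface text tells. Its arguments: {"type":"object","properties":{"series":{"type":"string"},"squeeze":{"type":"number"}},"required":["series"]}

```bash
mkdir -p pics; python3 - <<'E'
from workcell import bot, viewer
import cv2,numpy as np,pickle
s=bot.read_state();print(s)
for n in("top","side"):
    d=viewer.read_camera(n);pickle.dump(d,open(n+".pkl","wb"))
    cv2.imwrite(f"pics/{n}0.png",d["pixels"][:,:,::-1]);print(n,{k:v for k,v in d.items() if k!="pixels"})
E
```

```text
{'time': 0.0, 'q': array([-1.15991248e+00,  2.64751787e-01,  1.60538908e+00, -7.82670077e-06,
        1.27367554e+00, -3.68488247e-02]), 'joint_vel': array([-0.00167739,  0.00016006,  0.00062317, -0.00220726,  0.00067192,
       -0.00063067]), 'joint_torque': array([-4.71836975e-04, -5.15116882e+01, -3.67316294e+01, -2.63753882e-04,
        1.29389545e-02,  4.19112638e-06]), 'tool_pos': array([ 0.29194758, -0.60775894,  0.21815482]), 'tcp_rot': array([-2.65811677,  1.67217852,  0.00289161]), 'wrist_force': array([ 0.22263116,  0.85300475, -0.6482597 ]), 'torque': array([ 0.0574984 ,  0.06822   , -0.01654412]), 'width': 1.002068866856931}
top {'K': array([[477.85512598,   0.        , 257.15942894],
       [  0.        , 477.85512598, 184.49299663],
       [  0.        ,   0.        ,   1.        ]]), 'world_to_cam': array([[ 0.04270121, -0.99907673,  0.00472164,  0.06247804],
       [ 0.97601504,  0.0427244 ,  0.21346958, -0.58520562],
       [-0.21347422, -0.00450702,  0.9769383 , -1.4881064 ],
       [ 0.        ,  0.        ,  0.        ,  1.        ]])}
side {'K': array([[458.50405788,   0.        , 254.26677309],
       [  0.        , 458.50405788, 186.62565413],
       [  0.        ,   0.        ,   1.        ]]), 'world_to_cam': array([[ 0.89204381, -0.45141391, -0.0219845 , -0.46387593],
       [ 0.18236922,  0.31502133,  0.93139843, -0.16733709],
       [-0.41352062, -0.8348575 ,  0.36333683, -1.39311693],
       [ 0.        ,  0.        ,  0.        ,  1.        ]])}
```

View pics/top0.png

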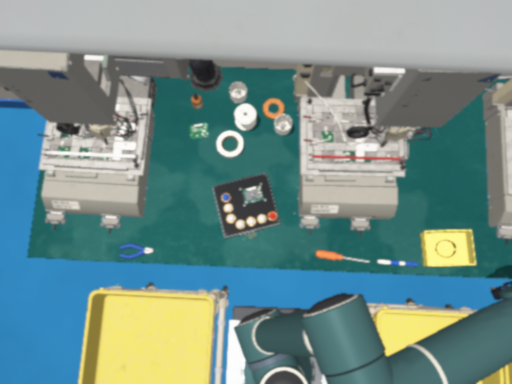

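View pics/side0.png

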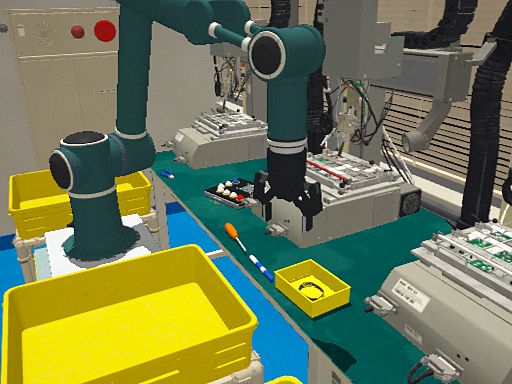

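```bash
cat > h.py <<'E'
import numpy as np,cv2,pickle
from scipy.spatial.transform import Rotation as R
def ray(d,u,v,T=None):
    K=d["K"];p=np.linalg.inv(K)@[u,v,1];dc=np.array([p[0],-p[1],-p[2]])
    if T is None: T=np.linalg.inv(d["world_to_cam"])
    return T[:3,3],T[:3,:3]@dc
def onz(d,u,v,z,T=None):
    o,r=ray(d,u,v,T);return o+r*(z-o[2])/r[2]
def proj(d,P,T=None):
    W=d["world_to_cam"] if T is None else np.linalg.inv(T)
    c=W[:3,:3]@P+W[:3,3];q=d["K"]@[c[0],-c[1],-c[2]];return q[:2]/q[2]
E
python3 - <<'E'
from h import *
d=pickle.load(open("top.pkl","rb"))
c=d["pixels"][165:245,200:290,::-1]
cv2.imwrite("pics/topz.png",cv2.resize(c,None,fx=7,fy=7,interpolation=cv2.INTER_CUBIC))
for u,v in [(272,215),(262,219),(251,223),(239,224),(231,218),(228,208),(226,197)]: print(onz(d,u,v,.042).round(3))
E
```

```text
[0.487 0.035 0.042]
[0.473 0.067 0.042]
[0.458 0.102 0.042]
[0.453 0.141 0.042]
[0.472 0.168 0.042]
[0.504 0.179 0.042]
[0.54  0.188 0.042]
```

View pics/topz.png

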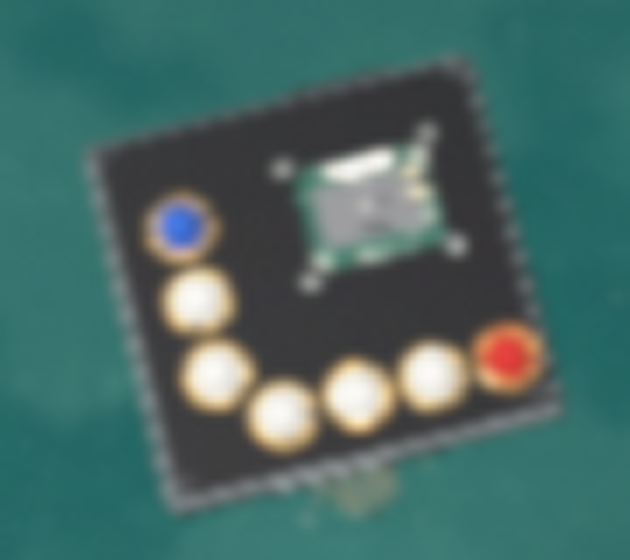

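```bash
python3 - <<'E'
from h import *
from workcell import viewer
d=pickle.load(open("top.pkl","rb"))
for z in(0,.1,.2):
  for u,v in [(300,225),(395,220),(395,185),(300,185)]: print(z,onz(d,u,v,z).round(3))
w=viewer.read_camera("wrist");print(w["K"],w["mount"],w.keys())
cv2.imwrite("pics/w0.png",w["pixels"][:,:,::-1])
E
```

```text
0 [ 0.464 -0.06   0.   ]
0 [ 0.495 -0.376  0.   ]
0 [ 0.614 -0.378  0.   ]
0 [ 0.6   -0.057  0.   ]
0.1 [ 0.451 -0.051  0.1  ]
0.1 [ 0.479 -0.347  0.1  ]
0.1 [ 0.591 -0.349  0.1  ]
0.1 [ 0.578 -0.048  0.1  ]
0.2 [ 0.437 -0.042  0.2  ]
0.2 [ 0.464 -0.318  0.2  ]
0.2 [ 0.568 -0.32   0.2  ]
0.2 [ 0.556 -0.039  0.2  ]
[[307.92970131   0.         257.02946246]
 [  0.         307.92970131 187.75957575]
 [  0.           0.           1.        ]] [[ 9.99997728e-01 -1.97968565e-03  7.90526976e-04  6.69679657e-04]
 [-1.70305262e-03 -9.64992501e-01 -2.62271945e-01 -6.57708330e-02]
 [ 1.28206861e-03  2.62270002e-01 -9.64993680e-01 -1.55601600e-01]
 [ 0.00000000e+00  0.00000000e+00  0.00000000e+00  1.00000000e+00]] dict_keys(['pixels', 'K', 'mount'])
```

View pics/w0.png

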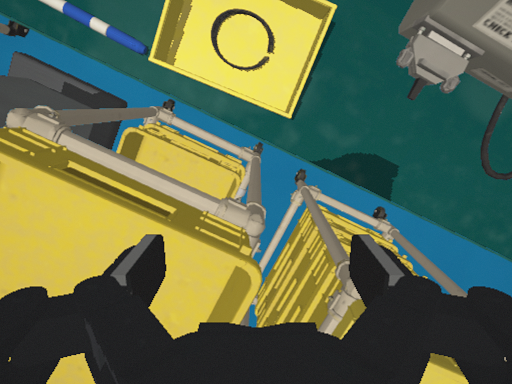

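>>> move_arm(series="0 0 -0.5 -0.9 -0.43 -0.8 -1;0 0 -0.5 -0.9 -0.43 -0.8 -1;0 0 -0.5 -0.9 -0.43 -0.8 -1;0 0 -0.5 -0.9 -0.43 -0.8 -1;0 0 -0.5 -0.9 -0.43 -0.8 -1;0 0 -0.5 -0.9 -0.43 -0.8 -1;0 0 -0.5 -0.9 -0.43 -0.8 -1;0 0 -0.5 -0.9 -0.43 -0.8 -1", squeeze=20)

```text
time: 0.95
tool_pos: [0.2919, -0.5084, 0.2991]
tcp_rot: [-3.139, 0.118, 0.001]
wrist_force: [-0.2, 0.3, 0.8]
width: 0.002
```

```bash
cat >> h.py <<'E'
def to(target,s=None):
    from workcell import bot
    s=s or bot.read_state()
    Rt=R.from_rotvec(s["tcp_rot"]);m=Rt.as_matrix()
    print("t",round(s["time"],2),"pos",s["tool_pos"].round(4),"yaw",np.degrees(np.arctan2(m[1,0],m[0,0])).round(2),"z",m[:,2].round(4),"F",s["wrist_force"].round(2),"w",round(s["width"],3))
    if target is not None: print("shift units",(m.T@(np.array(target)-s["tool_pos"])/.1).round(3))
E
python3 -c "
from h import *;to([.35,-.35,.3])"
```

```text
t 0.95 pos [ 0.2919 -0.5084  0.2991] yaw -4.32 z [-3.e-04  6.e-04 -1.e+00] F [-0.24  0.33  0.85] w 0.002
shift units [ 0.46  -1.623 -0.008]
```

>>> move_arm(series="0 0 0 0.15 -0.5 0 -1;0 0 0 0.4 -1 0 -1;0 0 0 0.4 -1 0 -1;0 0 0 0.4 -1 0 -1;0 0 0 0.4 -1 0 -1;0 0 0 0.4 -1 0 -1;0 0 0 0.4 -1 0 -1;0 0 0 0.4 -1 0 -1")

```text
time: 1.75
tool_pos: [0.339, -0.4128, 0.2993]
tcp_rot: [-3.139, 0.122, 0.001]
wrist_force: [0.1, 0.2, 0.1]
width: -0.002
```

>>> move_arm(series="0 0 0 0.1 -0.5 0 -1;0 0 0 0.2 -1 0 -1;0 0 0 0.2 -1 0 -1;0 0 0 0.2 -1 0 -1;0 0 0 0.2 -1 0 -1;0 0 0 0.2 -1 0 -1;0 0 0 0.2 -1 0 -1;0 0 0 0.2 -1 0 -1")

```text
time: 2.55
tool_pos: [0.3667, -0.3146, 0.2993]
tcp_rot: [-3.139, 0.121, 0.001]
wrist_force: [-0.1, 0.0, -0.9]
width: 0.003
```

>>> move_arm(series="0 0 0 0.1 -0.5 0 -1;0 0 0 0.2 -1 0 -1;0 0 0 0.2 -1 0 -1;0 0 0 0.2 -1 0 -1;0 0 0 0.2 -1 0 -1;0 0 0 0.2 -1 0 -1;0 0 0 0.2 -1 0 -1;0 0 0 0.2 -1 0 -1")

```text
time: 3.35
tool_pos: [0.3943, -0.2165, 0.2994]
tcp_rot: [-3.139, 0.122, 0.0]
wrist_force: [-0.1, 0.1, 0.1]
width: 0.001
```

```bash
python3 -c "
from h import *;to([.37,-.11,.3])"
```

```text
t 3.35 pos [ 0.3943 -0.2165  0.2994] yaw -4.44 z [-3.e-04  0.e+00 -1.e+00] F [-0.06  0.08  0.14] w 0.001
shift units [-0.324 -1.043 -0.006]
```

>>> move_arm(series="0 0 0 -0.1 -0.5 0 -1;0 0 0 -0.15 -1 0 -1;0 0 0 -0.15 -1 0 -1;0 0 0 -0.15 -1 0 -1;0 0 0 -0.15 -1 0 -1;0 0 0 -0.15 -1 0 -1;0 0 0 -0.15 -1 0 -1;0 0 0 -0.15 -1 0 -1")

```text
time: 4.15
tool_pos: [0.3871, -0.1156, 0.2994]
tcp_rot: [-3.139, 0.122, 0.001]
wrist_force: [-0.3, 0.2, -0.3]
width: -0.001
```

>>> move_arm(series="0 0 -0.05 0 -0.5 0 -1;0 0 -0.1 0.1 -1 0 -1;0 0 -0.17 0.1 -1 0 -1;0 0 -0.17 0.1 -1 0 -1;0 0 -0.17 0.1 -1 0 -1;0 0 -0.17 0.1 -1 0 -1;0 0 -0.17 0.1 -1 0 -1;0 0 -0.17 0.1 -1 0 -1")

```text
time: 4.95
tool_pos: [0.4046, -0.0166, 0.2995]
tcp_rot: [3.111, 0.434, -0.0]
wrist_force: [-0.4, -0.2, -0.1]
width: -0.003
```

```bash
python3 -c "
from h import *;to([.48,.06,.3])"
```

```text
t 4.95 pos [ 0.4046 -0.0166  0.2995] yaw 15.9 z [ 0. -0. -1.] F [-0.42 -0.22 -0.14] w -0.003
shift units [ 0.935 -0.531 -0.005]
```

>>> move_arm(series="0 0 0 0.4 -0.5 0 -1;0 0 0 0.7 -0.8 0 -1;0 0 0 0.7 -0.8 0 -1;0 0 0 0.7 -0.8 0 -1;0 0 0 0.7 -0.8 0 -1;0 0 0 0.7 -0.8 0 -1;0 0 0 0.7 -0.8 0 -1;0 0 0 0.7 -0.8 0 -1")

```text
time: 5.75
tool_pos: [0.4497, 0.0796, 0.2997]
tcp_rot: [3.111, 0.436, 0.001]
wrist_force: [0.5, -1.3, 0.8]
width: -0.001
```

```bash
python3 - <<'E'
from h import *
from workcell import bot,viewer
s=bot.read_state();to(None,s)
w=viewer.read_camera("wrist");t=viewer.read_camera("side")
pickle.dump((s,w,t),open("w1.pkl","wb"))
cv2.imwrite("pics/w1.png",w["pixels"][:,:,::-1]);cv2.imwrite("pics/s1.png",t["pixels"][:,:,::-1])
E
```

```text
t 5.75 pos [0.4497 0.0796 0.2997] yaw 15.97 z [ 5.e-04 -0.e+00 -1.e+00] F [ 0.49 -1.35  0.79] w -0.001
```

View pics/w1.png

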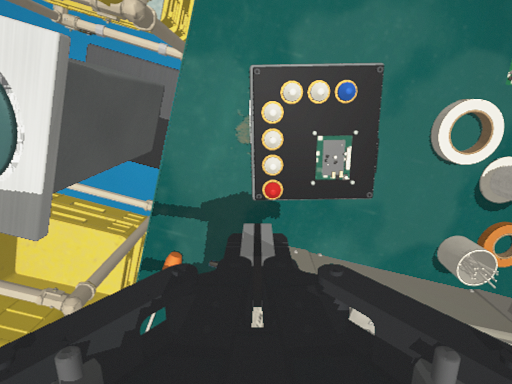

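View pics/s1.png

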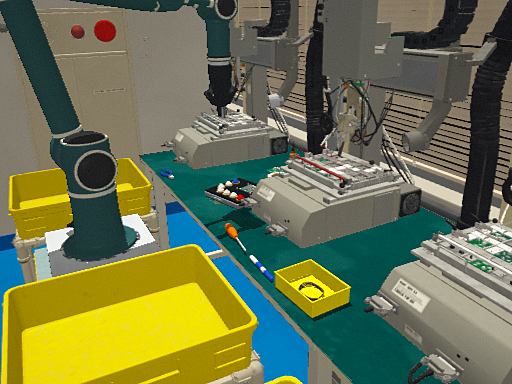

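```bash
cat > m.py <<'E'
from h import *
def pinsw(s,w):
    T=np.eye(4);T[:3,:3]=R.from_rotvec(s["tcp_rot"]).as_matrix();T[:3,3]=s["tool_pos"];T=T@w["mount"]
    return T
def blobs(img,guess,r=13):
    hsv=cv2.cvtColor(img,cv2.COLOR_RGB2HSV);out=[]
    for i,(u,v) in enumerate(guess):
        # cap+ring brighter than dark block
        m=(hsv[:,:,2]>110).astype(np.uint8)
        k=np.zeros_like(m);cv2.circle(k,(int(u),int(v)),r,1,-1);m&=k
        n,l,st,c=cv2.connectedComponentsWithStats(m)
        j=1+np.argmax(st[1:,4]);out.append((*c[j],st[j,4],*st[j,2:4]))
    return np.array(out)
E
python3 - <<'E'
from m import *
s,w,t=pickle.load(open("w1.pkl","rb"))
b=blobs(w["pixels"],[(273,190),(273,165),(272,139),(272,112),(292,91),(319,91),(346,90)],14)
print(b.round(1))
T=pinsw(s,w)
P=np.array([onz(w,u,v,.036,T) for u,v in b[:,:2]])[:,:2]
d=pickle.load(open("top.pkl","rb"))
b2=blobs(d["pixels"],[(272,215),(262,219),(251,223),(240,224.5),(231,218),(228,208),(226,197)],6)
print(b2.round(1))
Q=np.array([onz(d,u,v,.036) for u,v in b2[:,:2]])[:,:2]
print(P.round(4));print(Q.round(4));print((P-Q).round(4))
print(np.linalg.norm(np.diff(P,axis=0),axis=1).round(4),np.degrees(np.arctan2(*np.diff(P,axis=0).T[::-1])).round(1))
c=.036/2**.5
M=np.array([[0,0],[1,0],[2,0],[3,0],[3+.5**.5,-.5**.5],[3+.5**.5,-1-.5**.5],[3+.5**.5,-2-.5**.5]])*.036
for X in(P,Q):
    A=M-M.mean(0);B=X-X.mean(0);U,S,V=np.linalg.svd(A.T@B);Rr=(U@V)
    F=A@Rr+X.mean(0);print(np.degrees(np.arctan2(Rr[0,1],Rr[0,0])),"\n",F.round(4),(X-F).round(4).tolist())
E
```

```text
[[272.1 189.3 350.   22.   22. ]
 [272.2 164.5 373.   22.   22. ]
 [272.1 138.8 399.   23.   23. ]
 [272.1 111.9 419.   23.   23. ]
 [291.2  91.7 444.   23.   24. ]
 [318.4  91.5 442.   24.   24. ]
 [345.6  91.  433.   24.   24. ]]
[[271.9 215.5  95.   12.   10. ]
 [261.7 218.4  95.   13.   10. ]
 [250.9 221.8  84.   12.   10. ]
 [240.1 223.8 100.   12.   11. ]
 [230.7 218.1 105.   12.   12. ]
 [227.9 207.8  99.   11.   13. ]
 [225.4 197.5  86.   10.   12. ]]
[[0.4836 0.0374]
 [0.4735 0.0714]
 [0.4631 0.1051]
 [0.4529 0.1389]
 [0.4694 0.1702]
 [0.5033 0.1804]
 [0.5371 0.1907]]
[[0.4867 0.0353]
 [0.4756 0.0682]
 [0.4632 0.103 ]
 [0.4551 0.1377]
 [0.4724 0.1689]
 [0.5057 0.1799]
 [0.5396 0.1902]]
[[-0.003   0.002 ]
 [-0.0022  0.0032]
 [-0.0001  0.0022]
 [-0.0022  0.0012]
 [-0.003   0.0013]
 [-0.0024  0.0004]
 [-0.0025  0.0006]]
[0.0355 0.0353 0.0353 0.0354 0.0354 0.0354] [106.6 107.  106.8  62.2  16.6  17. ]
106.90699990541648 
 [[0.4837 0.0358]
 [0.4732 0.0703]
 [0.4627 0.1047]
 [0.4523 0.1392]
 [0.4692 0.1709]
 [0.5037 0.1814]
 [0.5381 0.1919]] [[-0.0001, 0.0015], [0.0003, 0.0011], [0.0004, 0.0004], [0.0006, -0.0002], [0.0002, -0.0007], [-0.0004, -0.001], [-0.001, -0.0011]]
107.02911134558731 
 [[0.4861 0.0343]
 [0.4755 0.0687]
 [0.465  0.1031]
 [0.4544 0.1375]
 [0.4713 0.1693]
 [0.5058 0.1799]
 [0.5402 0.1904]] [[0.0006, 0.001], [0.0001, -0.0005], [-0.0018, -0.0002], [0.0007, 0.0002], [0.0011, -0.0004], [-0.0, 0.0001], [-0.0006, -0.0003]]
```

```bash
python3 -c "
from h import *;to([.4865,.031,.20])"
```

```text
t 5.85 pos [0.4497 0.0799 0.2996] yaw 16.0 z [ 4.e-04 -0.e+00 -1.e+00] F [0.11 0.06 0.16] w 0.002
shift units [0.218 0.571 0.997]
```

>>> move_arm(series="0 0 -0.008 0.22 0.3 0.3 -1;0 0 -0.008 0.22 0.57 0.7 -1;0 0 -0.008 0.22 0.57 1 -1;0 0 -0.008 0.22 0.57 1 -1;0 0 -0.008 0.22 0.57 1 -1;0 0 -0.008 0.22 0.57 1 -1;0 0 -0.008 0.22 0.57 1 -1;0 0 -0.008 0.22 0.57 1 -1")

```text
time: 6.65
tool_pos: [0.4879, 0.0321, 0.2014]
tcp_rot: [3.106, 0.466, 0.005]
wrist_force: [-0.6, -0.9, -0.2]
width: -0.0
```

```bash
python3 - <<'E'
from h import *
from workcell import bot,viewer
s=bot.read_state();to([.4865,.031,.12],s)
w=viewer.read_camera("wrist");t=viewer.read_camera("side");p=viewer.read_camera("top")
pickle.dump((s,w,t),open("w2.pkl","wb"))
a=w["pixels"];b=cv2.resize(t["pixels"][150:240,160:280],None,fx=3,fy=3);c=cv2.resize(p["pixels"][150:240,190:310],None,fx=3,fy=3)
cv2.imwrite("pics/w2.png",a[:,:,::-1]);cv2.imwrite("pics/s2.png",np.hstack([b,c])[:,:,::-1])
E
```

```text
t 6.65 pos [0.4879 0.0321 0.2014] yaw 17.05 z [ 3.4e-03  1.0e-04 -1.0e+00] F [-0.59 -0.86 -0.18] w -0.0
shift units [-0.019  0.006  0.814]
```

View pics/w2.png

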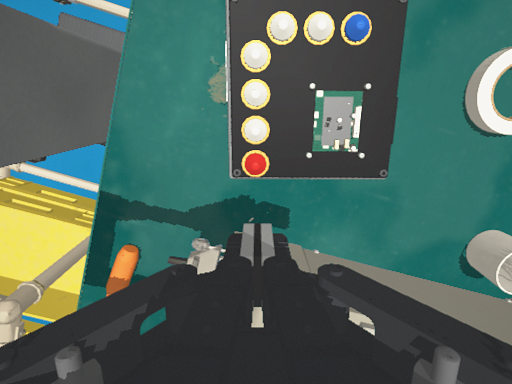

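View pics/s2.png

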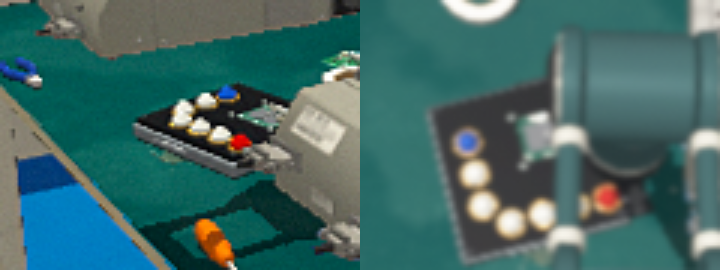

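```bash
python3 - <<'E'
from m import *
s,w,t=pickle.load(open("w2.pkl","rb"));d=pickle.load(open("top.pkl","rb"))
T=pinsw(s,w)
for z in(.02,.05,.08,.12,.15): print(z,"latch",onz(w,203,245,z,T).round(3)[:2],onz(d,308,222,z).round(3)[:2],"edge",onz(w,330,258,z,T).round(3)[:2],onz(w,500,293,z,T).round(3)[:2],"top",onz(d,300,195,z).round(3)[:2])
b=blobs(w["pixels"],[(256,163),(255,129),(255,94),(255,55),(282,28),(319,28),(357,28)],18)
for z in(.036,.031):
  P=np.array([onz(w,u,v,z,T) for u,v in b[:,:2]])[:,:2]
  print(P.round(4).tolist(),np.linalg.norm(np.diff(P,axis=0),axis=1).round(4))
print(b.round(1), proj(t,np.array([.488,.032,.18])), proj(t,np.array([.488,.032,.04])))
E
```

```text
0.02 latch [ 0.455 -0.079] [ 0.473 -0.084] edge [ 0.606 -0.05 ] [ 0.827 -0.033] top [ 0.562 -0.056]
0.05 latch [ 0.456 -0.064] [ 0.468 -0.081] edge [ 0.594 -0.038] [ 0.795 -0.022] top [ 0.556 -0.053]
0.08 latch [ 0.457 -0.048] [ 0.464 -0.078] edge [ 0.581 -0.025] [ 0.763 -0.011] top [ 0.55  -0.051]
0.12 latch [ 0.459 -0.027] [ 0.458 -0.074] edge [ 0.565 -0.007] [0.72  0.005] top [ 0.542 -0.047]
0.15 latch [ 0.46  -0.012] [ 0.454 -0.07 ] edge [0.553 0.005] [0.688 0.016] top [ 0.536 -0.044]
[[0.4847, 0.0355], [0.4741, 0.0704], [0.4639, 0.104], [0.4536, 0.1377], [0.4702, 0.1688], [0.5038, 0.179], [0.5375, 0.1894]] [0.0365 0.0351 0.0352 0.0353 0.0351 0.0352]
[[0.485, 0.0346], [0.4742, 0.0701], [0.4638, 0.1042], [0.4534, 0.1383], [0.4703, 0.1699], [0.5044, 0.1804], [0.5386, 0.1909]] [0.0371 0.0357 0.0357 0.0358 0.0357 0.0358]
[[255.  164.5 679.   29.   32. ]
 [255.1 129.5 678.   29.   30. ]
 [255.1  93.7 736.   31.   31. ]
 [255.2  55.8 803.   31.   33. ]
 [281.6  27.5 856.   32.   34. ]
 [318.7  27.6 852.   32.   34. ]
 [355.9  27.7 843.   32.   34. ]] [240.4308902  157.34244508] [241.74692129 195.47116369]
```

```bash
python3 - <<'E'
from m import *
s,w,t=pickle.load(open("w2.pkl","rb"))
cv2.imwrite("pics/s2b.png",cv2.resize(t["pixels"][60:240,140:380],None,fx=3,fy=3)[:,:,::-1])
E
```

```text
(no output)
```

View pics/s2b.png

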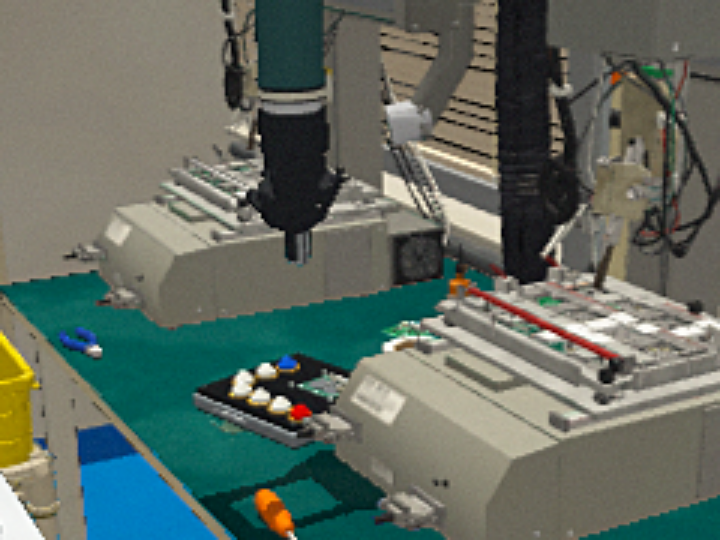

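```bash
python3 - <<'E'
from m import *
from workcell import bot,viewer
s,w,t=pickle.load(open("w2.pkl","rb"))
M=w["mount"]
for z in(-.03,-.013,0,.022):
  print(z,proj(w,np.array([0,0,z]),M),proj(w,np.array([0,-.011,z]),M),proj(w,np.array([0,.011,z]),M))
d=pickle.load(open("side.pkl","rb"))
for z in(.196,.209,.218): print(proj(d,np.array([.292,-.608,z])))
to(None)
t=viewer.read_camera("side")
cv2.imwrite("pics/s3.png",cv2.resize(t["pixels"][110:200,190:290],None,fx=6,fy=6)[:,:,::-1])
cv2.imwrite("pics/w2z.png",cv2.resize(w["pixels"][190:320,190:330],None,fx=5,fy=4)[:,:,::-1])
E
```

```text
-0.03 [257.48992828 255.4638298 ] [257.54226784 232.74577599] [257.43971266 277.25998226]
-0.013 [257.47533499 239.47025804] [257.52174126 218.90640789] [257.43061571 259.28655496]
0 [257.46610809 229.35800523] [257.50881029 210.18812442] [257.42484371 247.88242574]
0.022 [257.45329277 215.31300092] [257.49091086 198.12002697] [257.4168007  231.99133804]
[286.99829583 246.96997358]
[287.02362395 241.30897518]
[287.04130998 237.3560304 ]
t 6.8 pos [0.4871 0.0319 0.2003] yaw 17.04 z [ 0.0015  0.     -1.    ] F [-0.29  0.19  0.21] w 0.003
```

View pics/s3.png

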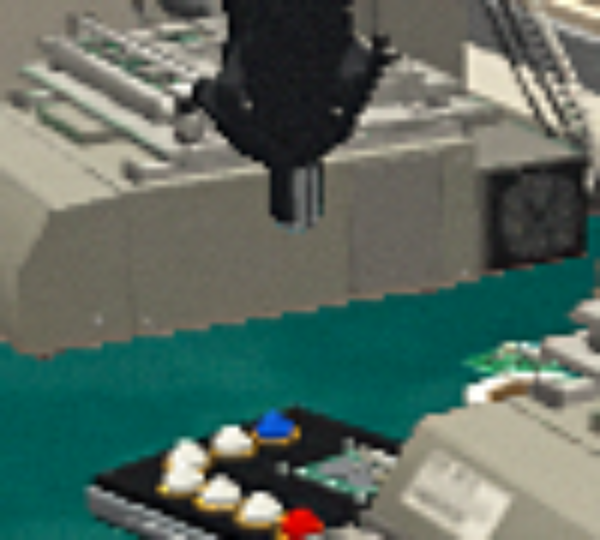

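View pics/w2z.png

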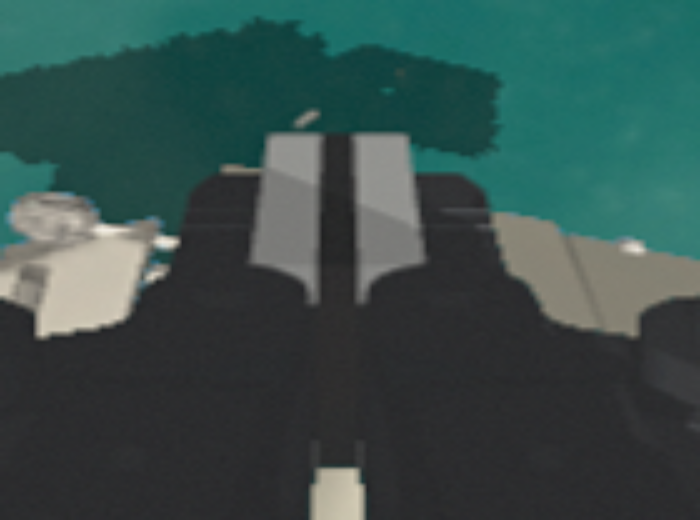

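>>> move_arm(series="0 0 0 0 0 0.25 -1;0 0 0 0 0 0.5 -1;0 0 0 0 0 0.75 -1;0 0 0 0 0 1 -1;0 0 0 0 0 1 -1;0 0 0 0 0 1 -1;0 0 0 0 0 1 -1;0 0 0 0 0 1 -1")

```text
time: 7.65
tool_pos: [0.4883, 0.0318, 0.1013]
tcp_rot: [3.107, 0.465, 0.005]
wrist_force: [-0.5, 0.3, -0.1]
width: 0.002
```

```bash
cat > look.py <<'E'
import sys
from m import *
from workcell import bot,viewer
n=sys.argv[1]
s=bot.read_state();to([.4865,.031,.065],s)
w=viewer.read_camera("wrist");f=[s["wrist_force"],bot.read_state()["wrist_force"]];t=viewer.read_camera("side");f.append(bot.read_state()["wrist_force"])
print("Fmean",np.mean(f,0).round(2))
pickle.dump((s,w,t),open(n+".pkl","wb"))
a=cv2.resize(w["pixels"][90:310,140:380],None,fx=1.7,fy=1.7)
b=cv2.resize(t["pixels"][130:215,190:270],(int(374*80/85),374),interpolation=cv2.INTER_CUBIC)
cv2.imwrite(f"pics/{n}.png",np.hstack([a,b])[:,:,::-1])
E
python3 look.py l1
```

```text
t 7.65 pos [0.4883 0.0318 0.1013] yaw 17.02 z [ 0.0032  0.     -1.    ] F [-0.45  0.32 -0.12] w 0.002
shift units [-0.02   0.002  0.363]
Fmean [-0.3   0.51 -0.12]
```

View pics/l1.png

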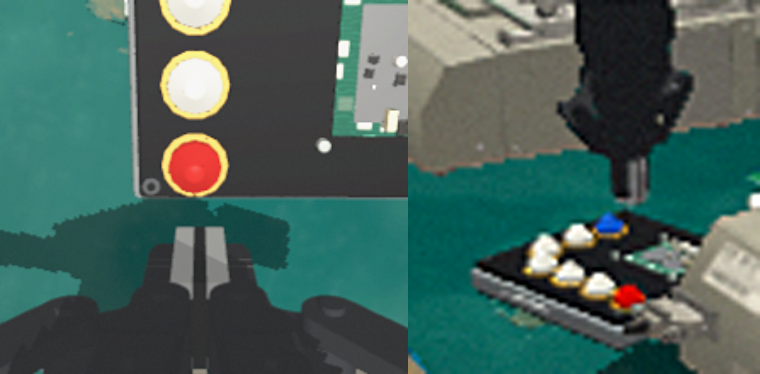

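>>> move_arm(series="0 0 0 0 0 0.1 -1;0 0 0 0 0 0.2 -1;0 0 0 0 0 0.3 -1;0 0 0 0 0 0.34 -1;0 0 0 0 0 0.34 -1;0 0 0 0 0 0.34 -1;0 0 0 0 0 0.34 -1;0 0 0 0 0 0.34 -1")

```text
time: 8.55
tool_pos: [0.4872, 0.0317, 0.066]
tcp_rot: [3.107, 0.465, 0.002]
wrist_force: [0.3, 0.2, 0.9]
width: -0.003
```

```bash
python3 look.py l2
```

```text
t 8.55 pos [0.4872 0.0317 0.066 ] yaw 17.02 z [ 0.001  0.    -1.   ] F [0.28 0.21 0.91] w -0.003
shift units [-0.009  0.005  0.009]
Fmean [0.03 0.06 0.33]
```

View pics/l2.png

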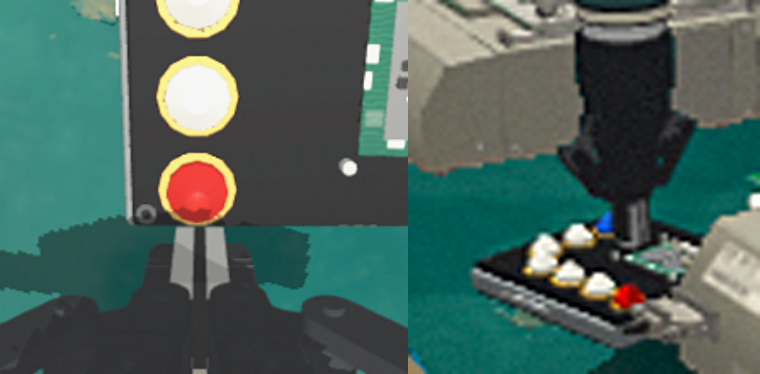

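>>> move_arm(series="0 0 0 0 0 0.02 -1;0 0 0 0 0 0.04 -1;0 0 0 0 0 0.06 -1;0 0 0 0 0 0.06 -1;0 0 0 0 0 0.06 -1;0 0 0 0 0 0.06 -1;0 0 0 0 0 0.06 -1;0 0 0 0 0 0.06 -1")

```text
time: 9.45
tool_pos: [0.4868, 0.0317, 0.0596]
tcp_rot: [3.107, 0.465, 0.0]
wrist_force: [-0.0, -0.1, -0.5]
width: -0.0
```

```bash
python3 look.py l3
```

```text
t 9.45 pos [0.4868 0.0317 0.0596] yaw 17.02 z [ 2.e-04  0.e+00 -1.e+00] F [-0.04 -0.06 -0.49] w -0.0
shift units [-0.005  0.006 -0.054]
Fmean [ 0.03 -0.44  0.05]
```

View pics/l3.png

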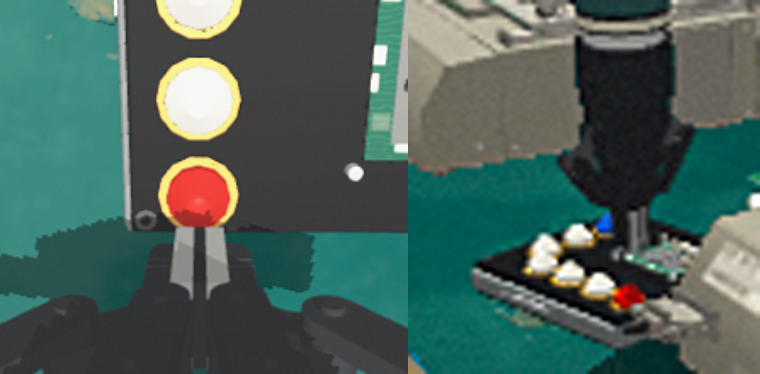

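>>> move_arm(series="0 0 0 0 0 0.04 -1;0 0 0 0 0 0.08 -1;0 0 0 0 0 0.12 -1;0 0 0 0 0 0.16 -1;0 0 0 0 0 0.2 -1;0 0 0 0 0 0.2 -1;0 0 0 0 0 0.2 -1;0 0 0 0 0 0.2 -1")

```text
time: 10.35
tool_pos: [0.4869, 0.0318, 0.0396]
tcp_rot: [3.107, 0.465, 0.0]
wrist_force: [0.4, -0.5, 0.6]
width: -0.001
```

```bash
python3 look.py l4
```

```text
t 10.35 pos [0.4869 0.0318 0.0396] yaw 17.02 z [ 3.e-04  0.e+00 -1.e+00] F [ 0.42 -0.47  0.64] w -0.001
shift units [-0.006  0.006 -0.254]
Fmean [ 0.7  -0.17  0.28]
```

View pics/l4.png

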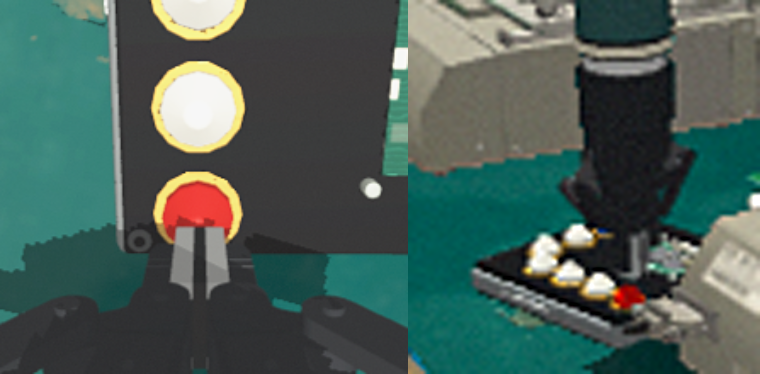

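>>> move_arm(series="0 0 0 0 0 0.02 -1;0 0 0 0 0 0.04 -1;0 0 0 0 0 0.06 -1;0 0 0 0 0 0.08 -1;0 0 0 0 0 0.09 -1;0 0 0 0 0 0.1 -1;0 0 0 0 0 0.1 -1;0 0 0 0 0 0.1 -1")

```text
time: 11.25
tool_pos: [0.4868, 0.0317, 0.0295]
tcp_rot: [3.107, 0.465, 0.0]
wrist_force: [-0.3, -0.4, 0.5]
width: 0.0
```

```bash
python3 look.py l5
```

```text
t 11.25 pos [0.4868 0.0317 0.0295] yaw 17.02 z [ 1.e-04  0.e+00 -1.e+00] F [-0.26 -0.37  0.53] w 0.0
shift units [-0.005  0.006 -0.355]
Fmean [ 0.   -0.27  0.02]
```

View pics/l5.png

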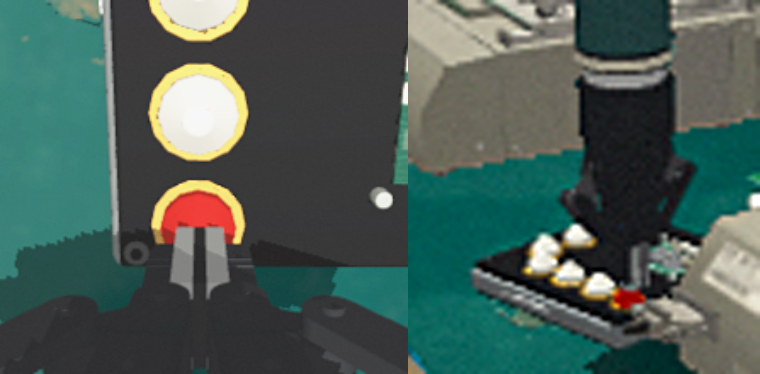

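>>> move_arm(series="0 0 0 0 0 0.01 -1;0 0 0 0 0 0.02 -1;0 0 0 0 0 0.03 -1;0 0 0 0 0 0.03 -1;0 0 0 0 0 0.03 -1;0 0 0 0 0 0.03 -1;0 0 0 0 0 0.03 -1;0 0 0 0 0 0.03 -1")

```text
time: 12.15
tool_pos: [0.4869, 0.0317, 0.0265]
tcp_rot: [3.107, 0.465, 0.0]
wrist_force: [0.2, 0.2, 0.4]
width: 0.001
```

```bash
python3 look.py l6; python3 -c "
from m import *
ws=[pickle.load(open(f'l{i}.pkl','rb'))[2]['pixels'][175:205,222:262] for i in(4,5,6)]
cv2.imwrite('pics/l6s.png',cv2.resize(np.hstack(ws),None,fx=6,fy=6,interpolation=cv2.INTER_CUBIC)[:,:,::-1])"
```

```text
t 12.15 pos [0.4869 0.0317 0.0265] yaw 17.02 z [ 2.e-04  0.e+00 -1.e+00] F [0.24 0.18 0.45] w 0.001
shift units [-0.005  0.006 -0.385]
Fmean [0.7  0.05 0.94]
```

View pics/l6s.png

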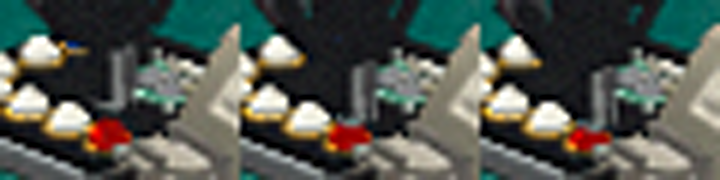

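View pics/l6.png

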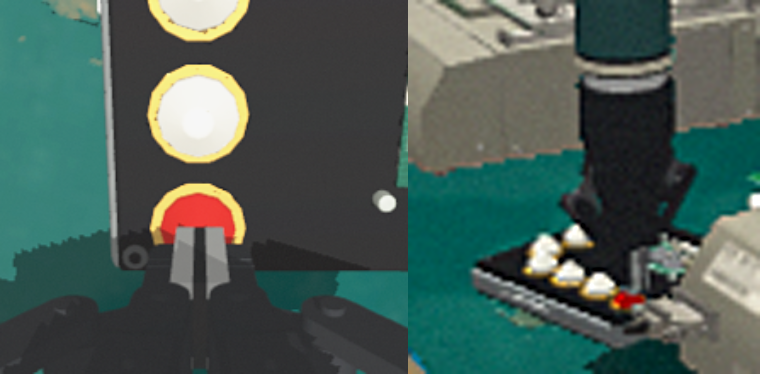

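```bash
cat > favg.py <<'E'
from h import *
from workcell import bot,viewer
f=[]
for i in range(12):
    f.append(bot.read_state()["wrist_force"]);viewer.read_camera("top")
f=np.array(f);print(bot.read_state()["time"],f.mean(0).round(2),f.std(0).round(2)/12**.5)
E
python3 favg.py
```

```text
12.85 [0.39 0.24 1.37] [0.17320508 0.14433757 0.14145082]
```

>>> move_arm(series="0 0 0 -0.008 0 0.008 -1;0 0 0 -0.008 0 0.015 -1;0 0 0 -0.008 -0.02 0.015 -1;0 0 0 -0.008 -0.05 0.015 -1;0 0 0 -0.008 -0.09 0.015 -1;0 0 0 -0.008 -0.13 0.015 -1;0 0 0 -0.008 -0.17 0.015 -1;0 0 0 -0.008 -0.2 0.015 -1")

```text
time: 13.65
tool_pos: [0.4797, 0.0512, 0.0248]
tcp_rot: [-3.107, -0.465, 0.001]
wrist_force: [-1.4, 0.7, -0.1]
width: -0.003
```

```bash
python3 look.py l7
```

```text
t 13.65 pos [0.4797 0.0512 0.0248] yaw 17.03 z [-5.e-04  2.e-04 -1.e+00] F [-1.36  0.72 -0.13] w -0.003
shift units [ 0.006  0.213 -0.402]
Fmean [-0.75  0.43 -0.27]
```

View pics/l7.png

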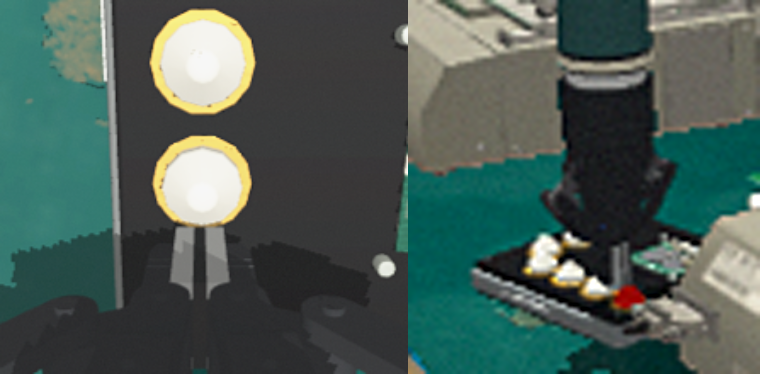

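>>> move_arm(series="0 0 0 0 -0.04 0 -1;0 0 0 0 -0.08 0 -1;0 0 0 0 -0.12 0 -1;0 0 0 0 -0.16 0 -1;0 0 0 0 -0.19 0 -1;0 0 0 0 -0.2 0 -1;0 0 0 0 -0.2 0 -1;0 0 0 0 -0.2 0 -1")

```text
time: 14.55
tool_pos: [0.4742, 0.0699, 0.025]
tcp_rot: [-3.107, -0.465, 0.0]
wrist_force: [0.1, -0.3, 2.2]
width: 0.002
```

```bash
python3 look.py l8;python3 favg.py
```

```text
t 14.55 pos [0.4742 0.0699 0.025 ] yaw 17.01 z [-1.e-04  3.e-04 -1.e+00] F [ 0.08 -0.3   2.15] w 0.002
shift units [ 0.003  0.408 -0.4  ]
Fmean [-0.12  0.43  1.68]
15.25 [0.01 0.39 1.51] [0.10969655 0.21073285 0.15011107]
```

View pics/l8.png

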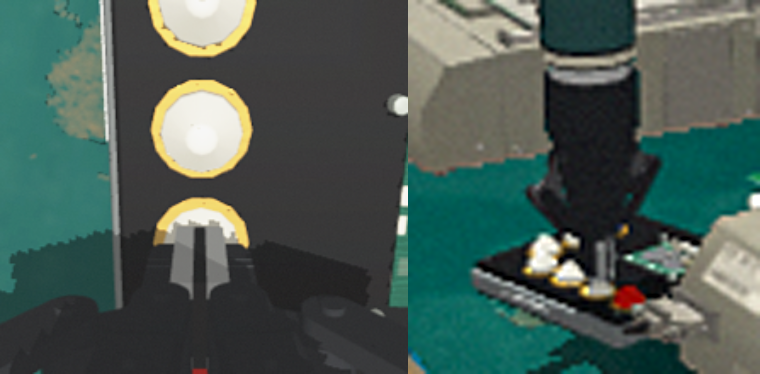

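>>> move_arm(series="0 0 0 0 -0.05 0 -1;0 0 0 0 -0.1 0 -1;0 0 0 0 -0.15 0 -1;0 0 0 0 -0.2 0 -1;0 0 0 0 -0.25 0 -1;0 0 0 0 -0.3 0 -1;0 0 0 0 -0.34 0 -1;0 0 0 0 -0.38 0 -1")

```text
time: 16.05
tool_pos: [0.4631, 0.1065, 0.0251]
tcp_rot: [-3.107, -0.465, -0.0]
wrist_force: [-0.8, -1.3, 1.4]
width: 0.0
```

>>> move_arm(series="0 0 0 0 -0.05 0 -1;0 0 0 0 -0.1 0 -1;0 0 0 0 -0.15 0 -1;0 0 0 0 -0.2 0 -1;0 0 0 0 -0.25 0 -1;0 0 0 0 -0.3 0 -1;0 0 0 0 -0.34 0 -1;0 0 0 0 -0.34 0 -1")

```text
time: 16.85
tool_pos: [0.4531, 0.1393, 0.0251]
tcp_rot: [-3.106, -0.465, -0.0]
wrist_force: [-1.5, 0.9, 1.2]
width: 0.002
```

```bash
python3 look.py l9;python3 -c "
from h import *
for p in([.4702,.1702,.025],[.5045,.1807,.025],[.539,.1911,.025]): to(p)"
```

```text
t 16.85 pos [0.4531 0.1393 0.0251] yaw 17.04 z [-0.e+00  5.e-04 -1.e+00] F [-1.49  0.9   1.16] w 0.002
shift units [ 0.002  1.133 -0.4  ]
Fmean [-0.55  0.78  1.57]
t 16.95 pos [0.4532 0.1389 0.025 ] yaw 17.03 z [ 0.e+00  3.e-04 -1.e+00] F [-0.47  0.6   1.54] w -0.004
shift units [ 0.254 -0.249  0.001]
t 16.95 pos [0.4532 0.1389 0.025 ] yaw 17.03 z [ 0.e+00  3.e-04 -1.e+00] F [-0.47  0.6   1.54] w -0.004
shift units [ 0.613 -0.249  0.001]
t 16.95 pos [0.4532 0.1389 0.025 ] yaw 17.03 z [ 0.e+00  3.e-04 -1.e+00] F [-0.47  0.6   1.54] w -0.004
shift units [ 0.974 -0.248  0.001]
```

View pics/l9.png

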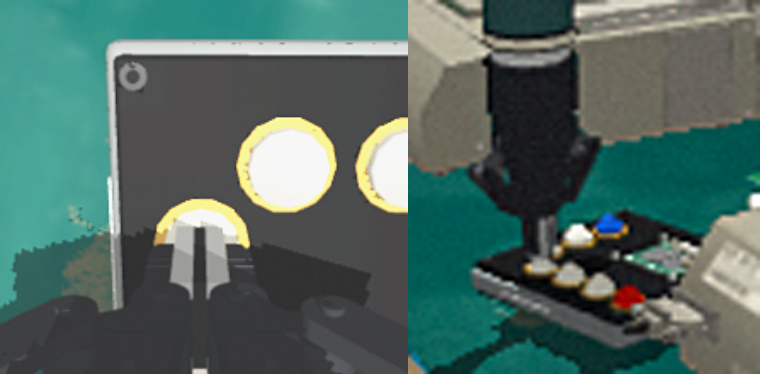

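>>> move_arm(series="0 0 0 0.01 -0.05 0 -1;0 0 0 0.03 -0.1 0 -1;0 0 0 0.05 -0.15 0 -1;0 0 0 0.08 -0.19 0 -1;0 0 0 0.12 -0.22 0 -1;0 0 0 0.17 -0.24 0 -1;0 0 0 0.21 -0.25 0 -1;0 0 0 0.25 -0.25 0 -1")

```text
time: 17.75
tool_pos: [0.4705, 0.1701, 0.0251]
tcp_rot: [-3.107, -0.465, -0.001]
wrist_force: [0.0, -0.1, 1.8]
width: 0.004
```

```bash
python3 look.py l10;python3 -c "
from h import *
for p in([.4702,.1702,.025],[.539,.1911,.025]): to(p)"
```

```text
t 17.75 pos [0.4705 0.1701 0.0251] yaw 17.03 z [ 5.e-04  2.e-04 -1.e+00] F [ 0.01 -0.08  1.84] w 0.004
shift units [-0.254  1.377 -0.399]
Fmean [0.09 0.18 1.73]
t 17.85 pos [0.4712 0.1702 0.0254] yaw 17.01 z [ 1.8e-03  6.0e-04 -1.0e+00] F [0.27 0.47 1.81] w -0.001
shift units [-0.009 -0.003  0.004]
t 17.85 pos [0.4712 0.1702 0.0254] yaw 17.01 z [ 1.8e-03  6.0e-04 -1.0e+00] F [0.27 0.47 1.81] w -0.001
shift units [ 0.71  -0.001  0.005]
```

View pics/l10.png

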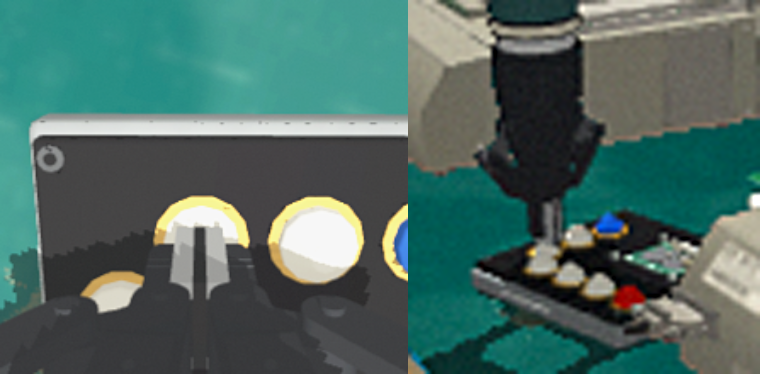

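>>> move_arm(series="0 0 0 0.05 0 0 -1;0 0 0 0.1 0 0 -1;0 0 0 0.15 0 0 -1;0 0 0 0.2 0 0 -1;0 0 0 0.25 0 0 -1;0 0 0 0.29 0 0 -1;0 0 0 0.33 0 0 -1;0 0 0 0.37 0 0 -1")

```text
time: 18.65
tool_pos: [0.5058, 0.1808, 0.0251]
tcp_rot: [-3.107, -0.465, -0.001]
wrist_force: [-0.5, 0.1, 1.5]
width: -0.001
```

>>> move_arm(series="0 0 0 0.05 0 0 -1;0 0 0 0.1 0 0 -1;0 0 0 0.15 0 0 -1;0 0 0 0.2 0 0 -1;0 0 0 0.25 0 0 -1;0 0 0 0.3 0 0 -1;0 0 0 0.34 0 0 -1;0 0 0 0.34 0 0 -1")

```text
time: 19.45
tool_pos: [0.5389, 0.191, 0.0254]
tcp_rot: [-3.107, -0.465, -0.003]
wrist_force: [1.2, -0.6, 1.8]
width: 0.001
```

```bash
python3 look.py l11;python3 -c "
from h import *
to([.539,.1911,.025])"
```

```text
t 19.45 pos [0.5389 0.191  0.0254] yaw 17.02 z [ 1.6e-03  5.0e-04 -1.0e+00] F [ 1.16 -0.65  1.75] w 0.001
shift units [-0.968  1.376 -0.398]
Fmean [ 0.98 -0.37  1.56]
t 19.55 pos [0.5384 0.1908 0.0253] yaw 17.02 z [ 1.3e-03  4.0e-04 -1.0e+00] F [ 1.38 -0.37  1.64] w 0.001
shift units [ 0.006 -0.001  0.003]
```

View pics/l11.png

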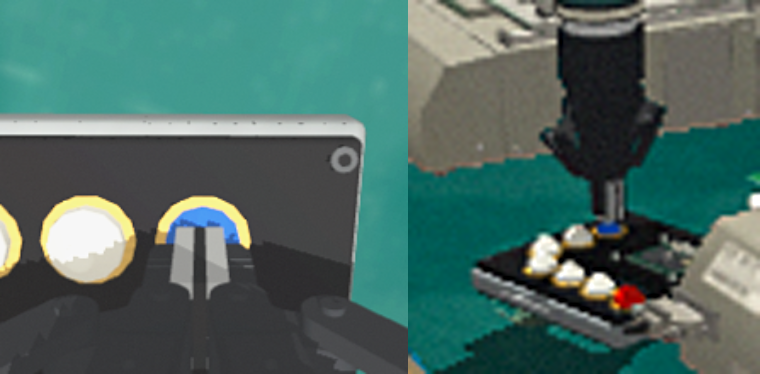

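>>> move_arm(series="0 0 0 0.05 0 0 -1;0 0 0 0.1 0 0 -1;0 0 0 0.15 0 0 -1;0 0 0 0.2 0 0 -1;0 0 0 0.25 0 0 -1;0 0 0 0.28 0 -0.02 -1;0 0 0 0.28 0 -0.2 -1;0 0 0 0.28 0 -0.5 -1")

```text
time: 20.35
tool_pos: [0.5622, 0.1981, 0.0728]
tcp_rot: [3.106, 0.465, -0.009]
wrist_force: [0.4, 0.3, 0.6]
width: 0.001
```

>>> move_arm(series="0 0 0 0 0 -0.3 -1;0 0 0 0 0 -0.6 -1;0 0 0 0 0 -0.9 -1;0 0 0 -0.2 0 -1 -1;0 0 0 -0.4 0 -1 -1;0 0 0 -0.4 0 -1 -1;0 0 0 -0.4 0 -1 -1;0 0 0 -0.4 0 -1 -1")

```text
time: 21.15
tool_pos: [0.5267, 0.1872, 0.1747]
tcp_rot: [-3.107, -0.465, -0.0]
wrist_force: [0.3, -0.4, 0.7]
width: 0.002
```

```bash
python3 look.py l12; python3 - <<'E'
from m import *
from workcell import viewer
s,w,t=pickle.load(open("l12.pkl","rb"))
cv2.imwrite("pics/f1.png",w["pixels"][:,:,::-1])
p=viewer.read_camera("top");pickle.dump(p,open("top2.pkl","wb"))
cv2.imwrite("pics/f2.png",np.hstack([cv2.resize(t["pixels"][160:220,190:270],None,fx=4.5,fy=4.5),cv2.resize(p["pixels"][100:270,100:440],(360,270))])[:,:,::-1])
E
```

```text
t 21.15 pos [0.5267 0.1872 0.1747] yaw 17.01 z [ 1.e-04  0.e+00 -1.e+00] F [ 0.27 -0.38  0.73] w 0.002
shift units [-0.842  1.376  1.097]
Fmean [-0.08 -0.4   0.42]
```

View pics/f1.png

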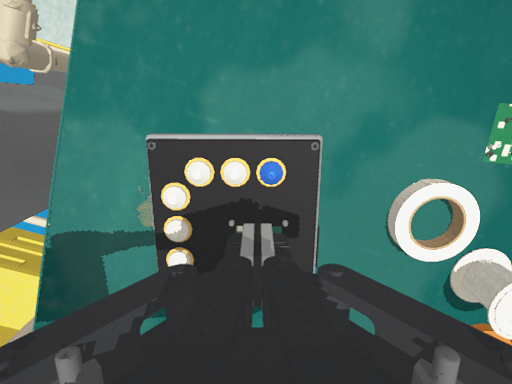

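View pics/f2.png

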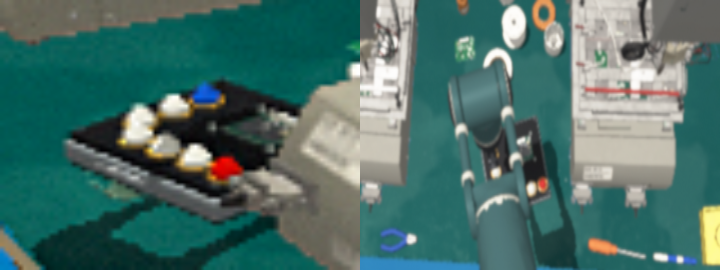

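```bash
python3 - <<'E'
from m import *
from workcell import bot
s,w,t=pickle.load(open("l12.pkl","rb"));T=pinsw(s,w)
b=blobs(w["pixels"],[(175,196),(199,172),(235,172),(271,172)],18)
print(np.array([onz(w,u,v,.031,T) for u,v in b[:,:2]]).round(4))
to(None);bot.finish_job()
E
```

```text
[[0.4541 0.1398 0.031 ]
 [0.4709 0.1713 0.031 ]
 [0.505  0.1817 0.031 ]
 [0.5391 0.192  0.031 ]]
t 21.3 pos [0.5266 0.1872 0.1746] yaw 17.02 z [-5.e-04 -2.e-04 -1.e+00] F [-0.35  0.49  0.37] w -0.001
the job is handed in; nothing more can be done
```

I ran the closed fingertips along the row from the red pin, round the corner, to the blue one, then lifted clear and handed the job in at about 21 s.

- **Pin travel:** The mean vertical force was about 1.5–1.75 N on pins 2, 4, 5 and 7. By the spring rate that is roughly a 4–5 mm dip, well short of the 12 mm stop. Pin 1 gave about 1.4 N (about 3 mm), then I lowered the fingers 1.5 mm before sliding off it. Pins 3 and 6 had only one noisy reading each, taken in passing at the same height: 1.4 N and 1.5 N.
- **Spring-back:** All seven pins stood up again in the last side picture.
- **Tester position:** Pins 4–7 measured within about 1.5 mm of where they were before, which is within the camera accuracy. I only judged the other bench items by eye, and saw no change. The circuit board was partly hidden by the hand in the last pictures; the fingertips never went over it while low.
- **Fingertip disagreement:** The task says the fingertips are 22 mm ahead of the TCP. Both the cameras and the contact force put them about 12 mm behind it. I came down on pin 1 in steps, watching the force and the pictures, and set the sweep height from where contact was felt.
- **Corner path:** I swung slightly outside the straight line from pin 4 to pin 5, so that pin 4 was released before pin 5 was touched.

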